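# Make up the stamping kit and the desk kit

### The job

Make up two kits from the loose stock on the desk. Into the smaller grey tray go the hand stamp (in the oblong compartment) and the ink bottle (in the squarer one); into the larger tray, the one with the pencil, go the staple carton, lying flat in the long compartment, with the eraser laid flat on top of it, lengthwise and not overhanging, and the glue stick in the short compartment. Stamp, bottle and glue stick stand upright on the tray floor; leave the marker and the sharpener where they lie.

Things in the scene. Friction and masses are not known exactly. Their poses are not given: they have to be found in the camera images.
- stamp_mid (a point): wooden hand stamp standing upright on its rubber, 27x48x66 mm: base block 27x48x12 mm, above it an 18 mm thick neck up to 32 mm and then a round knob 25 mm across from 32 to 66 mm above its foot (take it by the knob). The point is its centre, 33 mm above its foot; z up, y along the 48 mm of the base.
- ink_bottle_mid (a point): white stamp-ink bottle with a purple nozzle cap, standing upright, 82 mm tall: round body 33 mm across up to about 45 mm, sloping shoulder, then the narrower 17 mm cap from 60 mm up. The point is its centre, 41 mm above its foot; z up.
- carton_mid (a point): small staple carton (printed card box) lying flat, 40x78x30 mm. The point is its centre, 15 mm above its underside; z up, x across the 40 mm, y along the 78 mm.
- eraser_mid (a point): eraser in a card sleeve lying flat, 22x58x13 mm. The point is its centre, 6.5 mm above its underside; z up, x across the 22 mm, y along the 58 mm.
- glue_stick_mid (a point): glue stick with a white cap, standing upright, round, 27 mm across and 91 mm tall. The point is its centre, 45.5 mm above its foot; z up.
- stamp_tray: smaller grey tray, fixed, 132x58 mm, 15 mm high, floor 4 mm, walls 4 mm. Oblong compartment 68 (x) by 50 (y) mm, centre at x -28, y 0 mm; nearly square compartment 52 by 50 mm, centre at x +36, y 0 mm. Origin: centre of its underside; z up, x along its length, roughly to the robot's left.
- desk_tray: larger grey tray, fixed, 162x92 mm, 15 mm high, floor 4 mm, walls 4 mm; a green pencil lies (fixed) in a narrow groove along its -y side. Long compartment 100 (x) by 64 (y) mm, centre at x -27, y +10 mm; short compartment 50 by 64 mm, centre at x +52, y +10 mm. Origin: centre of its underside; z up, x along its length, roughly to the robot's left.
- marker: black felt marker, 17x144x18 mm, a bystander lying near the robot. Origin at the centre of its underside, y along its length.
- sharpener: small metal pencil sharpener, 15x25x14 mm, a bystander at the back of the desk. Origin at the centre of its underside.
Mind the look-alikes: they are no part of the job. What is shaped like the part that bears glue_stick_mid but green is not meant.

How it is judged (in metres and radians):
At the end, for the whole second after the job is handed in: Stamp, bottle and glue stick stand upright (within 7 degrees) on the floors of their compartments, the carton lies flat on the floor of its own; the eraser lies flat on the carton, within 12 mm across, 14 mm along and 20 degrees of its centre line. All at rest (x of stamp_mid in the frame of stamp_tray between -0.042 and -0.014 m and y of stamp_mid in the frame of stamp_tray between -0.014 and 0.014 m and z of stamp_mid in the frame of stamp_tray between 0.033 and 0.041 m and angle between each of stamp_mid, ink_bottle_mid, carton_mid, glue_stick_mid, eraser_mid's own z axis and vertical below 0.12 rad and x of ink_bottle_mid in the frame of stamp_tray between 0.024 and 0.048 m and y of ink_bottle_mid in the frame of stamp_tray between -0.012 and 0.012 m and z of ink_bottle_mid in the frame of stamp_tray between 0.041 and 0.049 m and x of carton_mid in the frame of desk_tray between -0.041 and -0.013 m and y of carton_mid in the frame of desk_tray between -0.004 and 0.024 m and z of carton_mid in the frame of desk_tray between 0.015 and 0.023 m and x of glue_stick_mid in the frame of desk_tray between 0.038 and 0.066 m and y of glue_stick_mid in the frame of desk_tray between -0.011 and 0.031 m and z of glue_stick_mid in the frame of desk_tray between 0.0455 and 0.0535 m and x of eraser_mid in the frame of carton_mid between -0.012 and 0.012 m and y of eraser_mid in the frame of carton_mid between -0.014 and 0.014 m and z of eraser_mid in the frame of carton_mid between 0.0175 and 0.0255 m and angle between the y axis of eraser_mid and the y axis of carton_mid, either way round below 0.35 rad and linear speed of each of stamp, ink_bottle, carton, eraser, glue_stick below 0.02 m/s); the robot touches nothing.
It fails at once if the marker is pushed more than 25 mm from where it lay (distance of marker from where it was at the start of the episode above 0.025 m).
It fails at once if the sharpener is pushed more than 25 mm from where it lay (distance of sharpener from where it was at the start of the episode above 0.025 m).
It also fails if it takes over 125 s, if anything falls off the work surface, if the arm or the gripper's body presses on something with over 40 N, if the wrist force passes 120 N, or if a joint passes its speed limit or range.

### The arm

A 7-joint arm with a two-finger parallel gripper is mounted at the origin on the work surface; the furniture and walls round the work are solid. World frame = base frame: x ahead of the robot, y to its left, z up, the work surface at z = 0. Lengths are in mm, angles in rad, forces in N, time in s.
With the tool pointing down it reaches from about 425 to 950 mm from the base axis. Payload 16.7 kg.
Tool frame: the origin (TCP) lies at the very end of the fingers, on their centre line; the grasp point (between the pads) lies 19 mm behind it; y points along the fingers, z is the direction in which the jaws open and shut, and the axes are right-handed (so a half turn about y gives the same grasp; the last joint's range is limited). The gripper opens to 94 mm and grips with 3 to 60 N. Pads are 16 mm wide; open, the fingers measure 119 mm over their backs; the gripper's body (75 mm by 177 mm) begins 78 mm behind the grasp point.
Start: joints at [-1.456, 0.426, 0.074, 1.606, -0.034, 1.111, -0.067], TCP at [176.013, 651.609, 205.467] pointing down, gripper open.
Joint ranges: [-2.85, 2.85], [-0.5, 2.14], [-1.23, 1.37], [0.21, 2.46], [-1.02, 4.16], [0.16, 2.05], [-2.73, 2.73]. Speed limits (rad/s): [1.89, 1.89, 2.39, 2.39, 3.01, 3.01, 3.01].

### API

Orientations are given as a 3x3 rotation matrix whose columns are the frame's x, y, z axes.
In Python, from cell import bot gives the robot as it stands. The module is installed in compiled form; this text tells all that it offers.
- The arm moves only by the tool jog_arm, never from a script. Its argument "steps" is one flat list of numbers, 5 for each row, row after row: the shift along the tool's x, y, z in cm, then the turn about the tool's y in rad, then the opening in per cent of the stroke, from 0 (shut) to 100 (fully open). A call has 1 to 20 rows; each row shifts and turns the commanded pose from where the row before left it, along the tool's axes as they then stand; what a row does not reach is not made up. A row lasts 1/8 s, in which the tool goes at most 62.5 mm and 10.7 degrees, less where a joint would pass 70% of its speed; a pose out of reach is approached as far as the arm can. A call with a gripper value outside its range is refused whole. The fingers move at their own pace and stop on an object; the grip force is fixed at half the most. Time passes only in rows, so rows that do not move let the fingers close. It gives the time, the measured TCP pose, the force and the opening at its end, in the units of the state.
- bot.observe(): the state, without advancing time (a new reading comes with each control period).
- bot.camera(name): name is "scene" or "top" or "wrist"; returns the picture (400x640x3 uint8, red, green, blue); there is no depth.
- bot.get_calibration(name): a dict with "mtx" (3x3 intrinsics, pixels), "eye" and "orientation" of the camera in the world. Camera axes: x right, y up, looking along -z (the intrinsics and any distortion apply to the point x, -y, -z); pixel columns grow to the right and rows downward; lengths in mm; the calibration is good to about 2 mm. A picture is of the moment at which its call begins: read the wrist's pose just before it. get_calibration takes no time and is no camera call; for the wrist camera it gives the pose at the moment of the call.
- bot.finish_job(): hands the job in, once; it reports no verdict.
The state is a dict: "clock": time; "qpos": joint angles; "qd": joint speeds; "joint_efforts": joint torques, N m; "eef_pos": TCP position; "tcp_rot": TCP orientation; "wrist_force": force on the tool from outside, world axes, zero at the start; "torque": the same for the moment, N m; "gripper_width": finger opening in mm.
Only numpy, scipy, OpenCV 4.12 (cv2) and the standard library are available. Lean on these libraries where they do the work, as an engineer would, in place of code of your own. Each camera call takes 0.05 s, during which the arm holds its last target. There are 200 camera calls.

## Working session

There is one attempt and no reset: what is moved stays moved. The work goes in short steps, Python scripts to look and compute and a tool call to move; the robot and the scene stay as the last step left them, time stands still between calls to the robot, and variables do not carry over. Pictures are saved under pics/ and viewed, about 12 in all and at most 16, crops included, and the job is handed in when it is done.

Besides the shell and the picture viewer there is one more tool, called after ">>>" as name(argument=value, ...) on one line, values as JSON. jog_arm: Moves the arm, as the interface text tells. Its arguments: {"type":"object","properties":{"steps":{"type":"array"}},"required":["steps"]}

```bash
mkdir -p pics; python3 - <<'E'
from cell import bot
import cv2
s=bot.observe(); print({k:(v if not hasattr(v,'round') else v) for k,v in s.items()})
for n in ("scene","top"):
    cv2.imwrite(f"pics/{n}0.png",bot.camera(n)[:,:,::-1])
    print(n,bot.get_calibration(n))
E
```

```text
{'clock': 0.0, 'qpos': array([-1.45650891,  0.42669968,  0.07383838,  1.60659335, -0.03413192,
        1.11079346, -0.06710986]), 'qd': array([ 0.00030039, -0.00212466,  0.00097012,  0.0022466 ,  0.00013615,
        0.00061969, -0.00023582]), 'joint_efforts': array([-1.76893082e-03, -9.35824013e+01,  3.66554976e+00, -4.54192472e+01,
       -4.89049719e-02,  1.99922168e-02,  1.21559628e-04]), 'eef_pos': array([175.89807276, 651.2338419 , 204.80281949]), 'tcp_rot': array([[ 9.65397937e-01, -2.68500833e-04,  2.60781042e-01],
       [-2.60781174e-01, -1.20570905e-03,  9.65397185e-01],
       [ 5.52161150e-05, -9.99999237e-01, -1.23400899e-03]]), 'wrist_force': array([ 0.58403643, -0.17396957,  1.27650221]), 'torque': array([-0.04429802, -0.01546965,  0.01447496]), 'gripper_width': 94.04839405502051}
scene {'mtx': array([[376.2715263 ,   0.        , 324.89604689],
       [  0.        , 376.2715263 , 200.17323929],
       [  0.        ,   0.        ,   1.        ]]), 'eye': array([ 175.418423  , -387.03654879,  747.67864094]), 'orientation': array([[ 0.86155873,  0.39688412, -0.31654312],
       [-0.50765682,  0.67226967, -0.53883025],
       [-0.00105083,  0.62492918,  0.78068074]])}
top {'mtx': array([[469.56599218,   0.        , 315.29334674],
       [  0.        , 469.56599218, 196.98543567],
       [  0.        ,   0.        ,   1.        ]]), 'eye': array([ 401.76163169,   88.57130265, 1013.35702681]), 'orientation': array([[ 0.01293559,  0.99834368, -0.05605855],
       [-0.99974106,  0.01396264,  0.01796834],
       [ 0.01872131,  0.05581161,  0.99826578]])}
```

View pics/top0.png

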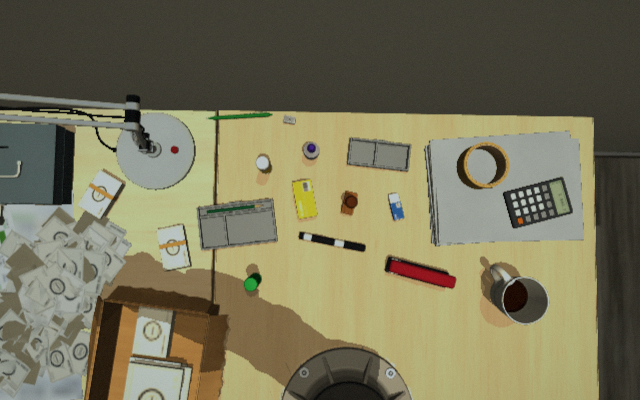

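View pics/scene0.png

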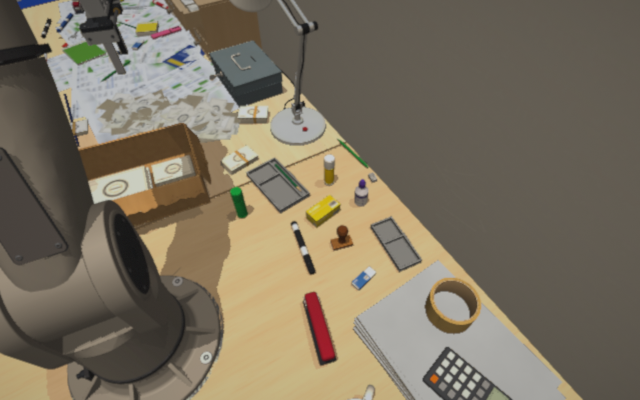

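The top view shows all the parts: glue stick near (263,162), bottle (311,149), carton (304,199), stamp (349,203), eraser (397,207), desk tray (237,223) and stamp tray (379,154). I'll enlarge that area.

```bash
cat >h.py <<'E'
import numpy as np,cv2
from cell import bot
def ray(cal,u,v,z):
    """pixel -> world point on plane z"""
    K,R,e=cal["mtx"],np.array(cal["orientation"]),np.array(cal["eye"])
    d=R@(np.array([1,-1,-1])*(np.linalg.inv(K)@[u,v,1])); return e+d*(z-e[2])/d[2]
def proj(cal,p):
    c=np.array(cal["orientation"]).T@(np.array(p,float)-cal["eye"])*[1,-1,-1]; q=cal["mtx"]@c; return q[:2]/q[2]
E
python3 - <<'E'
import cv2
a=cv2.imread('pics/top0.png')[105:255,190:420]
cv2.imwrite('pics/c1.png',cv2.resize(a,(0,0),fx=3.4,fy=3.4,interpolation=cv2.INTER_CUBIC))
E
```

```text
(no output)
```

View pics/c1.png

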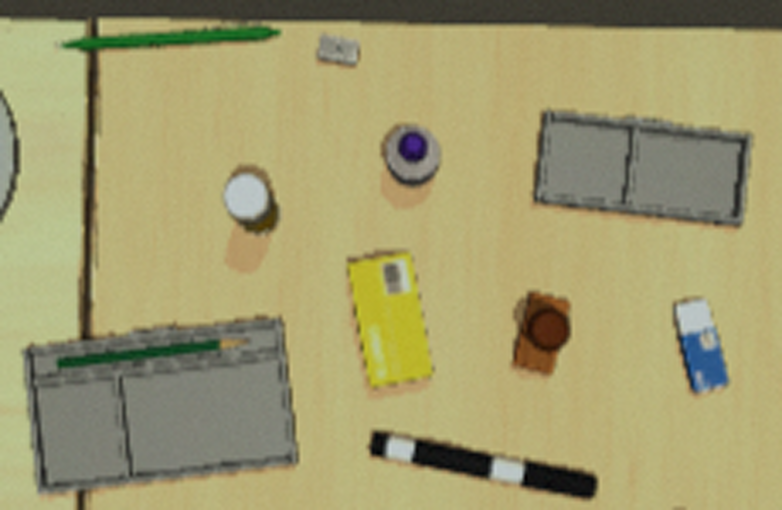

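The crop, at 3.4x, shows both tray outlines, the carton, the stamp (knob top at 548,328), the eraser, the bottle nozzle (413,147) and the glue cap (248,196). Next I convert these to world positions.

```bash
python3 - <<'E'
from h import *
cal=bot.get_calibration("top"); np.set_printoptions(precision=1,suppress=True)
w=lambda u,v,z: ray(cal,(u+.5)/3.4+190-.5,(v+.5)/3.4+105-.5,z)
def quad(n,pts,z):
    P=np.array([w(*p,z)[:2] for p in pts]); print(n,"c",P.mean(0),"sides",[round(float(np.linalg.norm(P[i]-P[i-3])),1) for i in range(4)])
    a=(P[0]+P[3]-P[1]-P[2])/2; b=(P[0]+P[1]-P[2]-P[3])/2   # a: to image left, b: image up
    print("   left-dir deg from +y (ccw+)",np.degrees(np.arctan2(-a[0],a[1])).round(1)," up-dir deg from +x",np.degrees(np.arctan2(b[1],b[0])).round(1))
    return P.mean(0)
quad("desk",[(27,347),(282,320),(297,463),(42,492)],15)
quad("stray",[(543,112),(748,133),(740,224),(536,202)],15)
quad("carton",[(349,258),(409,252),(432,376),(371,387)],30)
quad("eraser",[(676,302),(707,298),(728,386),(694,393)],13)
quad("stampbase",[(532,293),(570,297),(553,375),(514,370)],12)
print("glue",w(248,196,91),"bottle",w(413,147,82),w(411,155,40),"knob",w(548,328,66))
quad("marker",[(375,430),(596,475),(592,497),(371,453)],14)
print("sharp",w(339,50,14))
E
```

```text
desk c [398.6 234.8] sides [159.4, 89.6, 158.7, 90.5]
   left-dir deg from +y (ccw+) 7.0  up-dir deg from +x 7.2
stray c [552.2 -63.7] sides [130.5, 58.2, 129.5, 57.4]
   left-dir deg from +y (ccw+) -5.1  up-dir deg from +x -4.4
carton c [454.1  93.6] sides [37.2, 77.9, 38.1, 80.8]
   left-dir deg from +y (ccw+) 8.8  up-dir deg from +x 10.9
eraser c [ 441.  -102.1] sides [19.8, 56.8, 21.9, 58.3]
   left-dir deg from +y (ccw+) 10.3  up-dir deg from +x 12.5
stampbase c [446.6  -2. ] sides [24.1, 50.3, 24.7, 49.8]
   left-dir deg from +y (ccw+) -5.9  up-dir deg from +x -12.2
glue [520.6 176.8  91. ] bottle [552.2  81.4  82. ] [554.   82.3  40. ] knob [447.6  -0.5  66. ]
marker c [364.7  34.2] sides [140.9, 13.9, 140.7, 14.5]
   left-dir deg from +y (ccw+) -10.6  up-dir deg from +x -9.5
sharp [624.2 128.5  14. ]
```

>>> jog_arm(steps=[0,-2,0,-0.15,70,0,-2,0,-0.15,70,0,-2,0,-0.14,70,1.3,0,-4.3,0,70,1.3,0,-4.3,0,70,1.3,0,-4.3,0,70,1.3,0,-4.3,0,70,1.3,0,-4.3,0,70,1.3,0,-4.3,0,70,1.3,0,-4.3,0,70,1.3,0,-4.3,0,70,1.3,0,-4.3,0,70,1.3,0,-4.3,0,70,1.3,0,-4.3,0,70,1.3,0,-4.3,0,70,1.3,0,-4.3,0,70,0.8,0,-3.8,0,70,0,0,0,0,70])

```text
clock: 2.35
eef_pos: [455.4, 92.3, 265.4]
tcp_rot: [[0.985, -0.0, -0.171], [0.171, -0.0, 0.985], [-0.0, -1.0, -0.0]]
wrist_force: [-0.7, 0.6, 0.2]
gripper_width: 65.9
```

```bash
cat >>h.py <<'E'
def shot(name):
    """wrist picture; saves it and its calibration"""
    cal=bot.get_calibration("wrist"); im=bot.camera("wrist")
    cv2.imwrite(f"pics/{name}.png",im[:,:,::-1]); np.save(f"pics/{name}.npy",cal,allow_pickle=True)
def W(name,u,v,z): return ray(np.load(f"pics/{name}.npy",allow_pickle=True).item(),u,v,z)
def go(x,y,z,yaw=None):
    """yaw = tool x heading (deg). prints turn, then shift (cm) in tool axes after that turn"""
    s=bot.observe(); R=s["tcp_rot"]; y0=np.degrees(np.arctan2(R[1,0],R[0,0])); yaw=y0 if yaw is None else yaw
    c,k=np.cos(np.radians(yaw)),np.sin(np.radians(yaw)); d=(np.array([x,y,z])-s["eef_pos"])/10
    print("turn",-np.radians((yaw-y0+180)%360-180).round(3),"x %.2f y %.2f z %.2f"%(c*d[0]+k*d[1],-d[2],-k*d[0]+c*d[1]),"q",s["qpos"].round(2),"w",round(s["gripper_width"],1))
E
python3 -c "
from h import *
shot('w1'); print(bot.get_calibration('wrist')); go(454,94,14,10)"
```

```text
{'mtx': array([[357.91016576,   0.        , 319.87160368],
       [  0.        , 357.91016576, 209.50273138],
       [  0.        ,   0.        ,   1.        ]]), 'eye': array([373.50950565,  78.27177647, 445.49889051]), 'orientation': array([[-1.73522740e-01, -9.43614112e-01, -2.81925995e-01],
       [ 9.84829837e-01, -1.66326558e-01, -4.94537031e-02],
       [-2.26568100e-04, -2.86230473e-01,  9.58160772e-01]])}
turn -0.001 x -0.09 y 25.13 z 0.01 q [-0.77  0.    0.44  2.   -0.    1.14  1.41] w 65.7
```

View pics/w1.png

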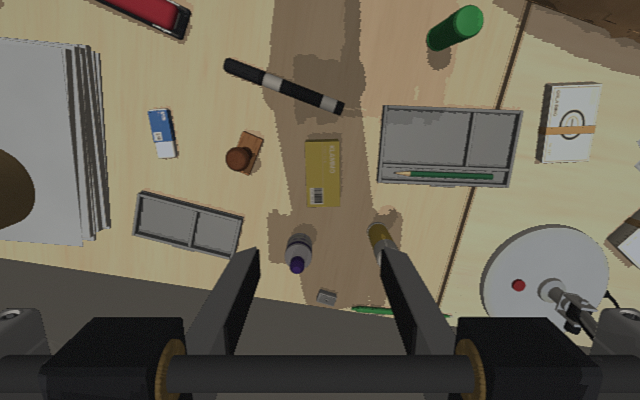

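The wrist view from above shows the carton in the middle (305–341, 138–207), the desk tray (378–523, 104–187) and the stamp tray (133–243, 190–257). I'll cross-check these against the top camera.

```bash
python3 - <<'E'
from h import *
np.set_printoptions(precision=1,suppress=True)
def q(n,pts,z):
    P=np.array([W('w1',*p,z)[:2] for p in pts]); e=[np.linalg.norm(P[i]-P[i-3]).round(1) for i in range(4)]
    d=P[1]-P[0]; f=P[2]-P[1]; print(n,P.mean(0),e,"dir01",np.degrees(np.arctan2(d[1],d[0])).round(1),"dir12",np.degrees(np.arctan2(f[1],f[0])).round(1))
q("desk",[(384,105),(523,108),(510,187),(377,183)],15)
q("stray",[(140,190),(243,218),(235,257),(133,230)],15)
q("carton",[(307,140),(340,139),(341,206),(305,207)],30)
q("eraser",[(148,111),(168,108),(176,157),(155,158)],13)
print("knob",W('w1',238,159,66),"bottle",W('w1',297,266,82))
E
```

```text
desk [397.7 236.4] [np.float64(161.0), np.float64(93.7), np.float64(164.2), np.float64(92.0)] dir01 98.7 dir12 9.4
stray [548.8 -62.8] [np.float64(130.2), np.float64(55.3), np.float64(133.2), np.float64(55.0)] dir01 83.7 dir12 -4.5
carton [452.6  94.3] [np.float64(37.8), np.float64(79.8), np.float64(43.5), np.float64(80.0)] dir01 101.6 dir12 11.7
eraser [ 441.4 -102.1] [np.float64(24.0), np.float64(57.0), np.float64(25.6), np.float64(54.8)] dir01 107.9 dir12 12.6
knob [445.5   0.8  66. ] bottle [550.1  81.4  82. ]
```

>>> jog_arm(steps=[0,5,0,0,70,0,5,0,0,70,0,5,0,0,70,0,5,0,0,70,-0.2,3,0,0,70,0,1.7,0,0,70,0,0.4,0,0,70,0,0,0,0,70,0,0,0,0,0,0,0,0,0,0,0,0,0,0,0,0,0,0,0,0,0,0,0,0,0,0,0,0,0,0])

```text
clock: 4.15
eef_pos: [453.1, 94.7, 14.8]
tcp_rot: [[0.985, 0.0, -0.175], [0.175, 0.0, 0.985], [0.0, -1.0, 0.0]]
wrist_force: [-2.2, 0.7, 7.8]
gripper_width: 39.9
```

```bash
python3 - <<'E'
from h import *
a=np.radians(97.5); X=np.array([np.cos(a),np.sin(a)]); Y=np.array([-X[1],X[0]]); c=np.array([398,235.5])
for n,p in dict(carton=(-27,10),glue=(52,10)).items(): print(n,c+X*p[0]+Y*p[1])
a=np.radians(84.7); X=np.array([np.cos(a),np.sin(a)]); Y=np.array([-X[1],X[0]]); d=np.array([550.5,-63.2])
for n,p in dict(stamp=(-28,0),bottle=(36,0)).items(): print(n,d+X*p[0]+Y*p[1])
go(392,206.5,60,-82.5)
E
```

```text
carton [391.60975858 207.42572682]
glue [381.29818939 285.74987087]
stamp [547.91362355 -91.08029155]
bottle [553.82534115 -27.35391087]
turn 1.616 x -11.88 y -4.52 z -4.60 q [-0.65  0.39  0.36  2.24 -0.26  0.55  1.66] w 39.9
```

>>> jog_arm(steps=[0,-2,0,0,0,0,-2,0,0.18,0,0,-2,0,0.18,0,0,-2,0,0.18,0,0,0,0,0.18,0,0,0,0,0.18,0,0,0,0,0.18,0,0,0,0,0.18,0,0,0,0,0.18,0,0,0,0,0.18,0,-4,0,-1.5,0,0,-4,0,-1.5,0,0,-3.9,0,-1.6,0,0,0,0,0,0,0,0,0,0,0,0])

```text
clock: 6.02
eef_pos: [392.3, 206.5, 94.5]
tcp_rot: [[0.127, 0.0, 0.992], [-0.992, 0.0, 0.127], [-0.0, -1.0, 0.0]]
wrist_force: [0.2, -1.0, -1.0]
gripper_width: 40.3
```

```bash
python3 -c "
from h import *
go(391.6,207.4,19.5,-82.5)"
```

```text
turn -0.004 x -0.10 y 7.50 z -0.05 q [-1.36  0.27  0.84  2.25 -0.3   0.74 -0.18] w 40.3
```

>>> jog_arm(steps=[-0.1,3,0,0,0,0,3,0,0,0,0,1,0,0,0,0,0.4,0,0,0,0,0.15,0,0,0,0,0,0,0,0,0,0,0,0,60,0,0,0,0,60,0,0,0,0,60,0,-3,0,0,60,0,-5,0,0,60,0,-5,0,0,60,0,-5,0,0,60,0,0,0,0,60])

```text
clock: 7.78
eef_pos: [393.3, 209.2, 201.8]
tcp_rot: [[0.127, 0.002, 0.992], [-0.992, 0.006, 0.127], [-0.006, -1.0, 0.003]]
wrist_force: [0.1, -0.1, 0.1]
gripper_width: 56.7
```

```bash
python3 -c "
from h import *
shot('w2'); go(441,-102,200,12)"
```

```text
turn -1.652 x -1.70 y 0.01 z -31.42 q [-1.59  0.02  1.    2.15 -0.03  0.98 -0.45] w 56.6
```

View pics/w2.png

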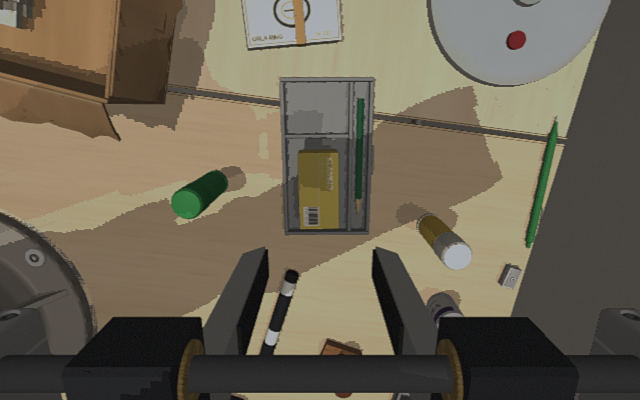

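The carton lies flat in the long compartment, with its top at (299–339, 150–229). I'll measure it.

```bash
python3 - <<'E'
from h import *
np.set_printoptions(precision=1,suppress=True)
def q(n,pts,z):
    P=np.array([W('w2',*p,z)[:2] for p in pts]); e=[float(np.linalg.norm(P[i]-P[i-3]).round(1)) for i in range(4)]
    d=P[0]-P[3]; print(n,P.mean(0),e,"dir",np.degrees(np.arctan2(d[1],d[0])).round(1))
q("desk",[(280,78),(375,78),(370,235),(284,235)],15)
q("carton",[(299,150),(339,150),(339,229),(299,229)],34)
g=W('w2',455,256,91); print("glue",g)
E
```

```text
desk [399.1 235.7] [91.8, 161.4, 93.9, 161.3] dir 97.1
carton [394.1 208.2] [38.7, 80.9, 41.2, 80.9] dir 96.4
glue [518.9 178.2  91. ]
```

>>> jog_arm(steps=[0,0,0,-0.184,50,0,0,0,-0.184,50,0,0,0,-0.184,50,0,0,0,-0.184,50,0,0,0,-0.184,50,0,0,0,-0.183,50,0,0,0,-0.183,50,0,0,0,-0.183,50,0,0,0,-0.183,50,1,0,-4.5,0,50,1,0,-4.5,0,50,0,0,-4.5,0,50,0,0,-4.5,0,50,-1,0,-4.5,0,50,-1.5,0,-4.5,0,50,-1.2,0,-4.4,0,50,0,0,0,0,50,0,0,0,0,50])

```text
clock: 10.07
eef_pos: [439.9, -102.8, 198.3]
tcp_rot: [[0.979, -0.001, -0.206], [0.206, -0.001, 0.979], [-0.002, -1.0, -0.001]]
wrist_force: [0.3, -0.1, -0.7]
gripper_width: 46.9
```

```bash
python3 -c "
from h import *
go(441,-102,5,12)"
```

```text
turn -0.002 x 0.13 y 19.33 z 0.06 q [-1.05  0.09  1.23  2.14 -0.1   0.98  2.01] w 46.9
```

>>> jog_arm(steps=[0.1,4,0.1,0,50,0,4,0,0,50,0,4,0,0,50,0,4,0,0,50,0,2.2,0,0,50,0,0.8,0,0,50,0,0.2,0,0,50,0,0,0,0,50,0,0,0,0,0,0,0,0,0,0,0,0,0,0,0,0,0,0,0,0,0,0,0,0,0,0,0,0,0,0])

```text
clock: 11.82
eef_pos: [441.3, -101.7, 7.2]
tcp_rot: [[0.978, 0.0, -0.207], [0.207, 0.0, 0.978], [0.0, -1.0, 0.0]]
wrist_force: [-0.8, 1.1, 7.8]
gripper_width: 21.7
```

```bash
python3 -c "
from h import *
go(393.2,207.5,100,-83)"
```

```text
turn 1.657 x -31.28 y -9.28 z -1.01 q [-0.56  0.51  0.79  2.28 -0.66  0.59  2.52] w 21.7
```

>>> jog_arm(steps=[0,-2,0,0,0,0,-2,0,0.184,0,0,-2,0,0.184,0,0,-2,0,0.184,0,0,-2,0,0.184,0,0,-2,0,0.184,0,0,0,0,0.184,0,0,0,0,0.184,0,0,0,0,0.184,0,0,0,0,0.184,0,-4.5,0,1,0,0,-4.5,0,1,0,0,-4.5,0,0,0,0,-4.5,0,0,0,0,-4.5,0,-1,0,0,-4.5,0,-1,0,0,-4.3,0,-1,0,0,0,0,0,0,0,0,0,0,0,0])

```text
clock: 14.2
eef_pos: [392.8, 207.2, 127.0]
tcp_rot: [[0.123, -0.0, 0.992], [-0.992, -0.0, 0.123], [0.0, -1.0, -0.0]]
wrist_force: [0.6, 0.7, 0.2]
gripper_width: 21.4
```

```bash
python3 -c "
from h import *
go(393.2,207.5,42,-83)"
```

```text
turn 0.001 x -0.03 y 8.50 z 0.05 q [-1.7   0.43  1.35  2.23 -0.55  0.89  0.11] w 21.4
```

>>> jog_arm(steps=[0,3,0,0,0,0,3,0,0,0,0,1.5,0,0,0,0,0.6,0,0,0,0,0.4,0,0,0,0,0,0,0,0,0,0,0,0,0])

```text
clock: 15.08
eef_pos: [393.0, 207.8, 42.3]
tcp_rot: [[0.123, 0.0, 0.992], [-0.992, 0.0, 0.123], [-0.0, -1.0, 0.0]]
wrist_force: [-0.0, 0.4, -0.3]
gripper_width: 21.4
```

```bash
python3 -c "
from h import *
go(393.2,207.5,41.5,-83)"
```

```text
turn 0.001 x 0.03 y 0.08 z 0.01 q [-1.47  0.53  1.07  2.29 -0.73  0.72  0.24] w 21.4
```

>>> jog_arm(steps=[0,0.1,0,0,0,0,0,0,0,0,0,0,0,0,35,0,0,0,0,35,0,0,0,0,35,0,-2,0,0,35,0,-4,0,0,60,0,-4,0,0,60,0,-4,0,0,60,0,0,0,0,60])

```text
clock: 16.32
eef_pos: [391.7, 209.7, 175.3]
tcp_rot: [[0.125, -0.003, 0.992], [-0.992, 0.007, 0.125], [-0.008, -1.0, -0.002]]
wrist_force: [0.0, 0.2, -1.4]
gripper_width: 56.5
```

```bash
python3 -c "
from h import *
shot('w3'); go(519.7,177.5,170,-83)
a=cv2.imread('pics/w3.png')[:320,140:540]; cv2.imwrite('pics/w3c.png',cv2.resize(a,(0,0),fx=1.8,fy=1.8))"
```

```text
turn 0.004 x 4.76 y 0.41 z 12.39 q [-1.82  0.22  1.37  2.18 -0.28  0.94 -0.16] w 56.1
```

View pics/w3c.png

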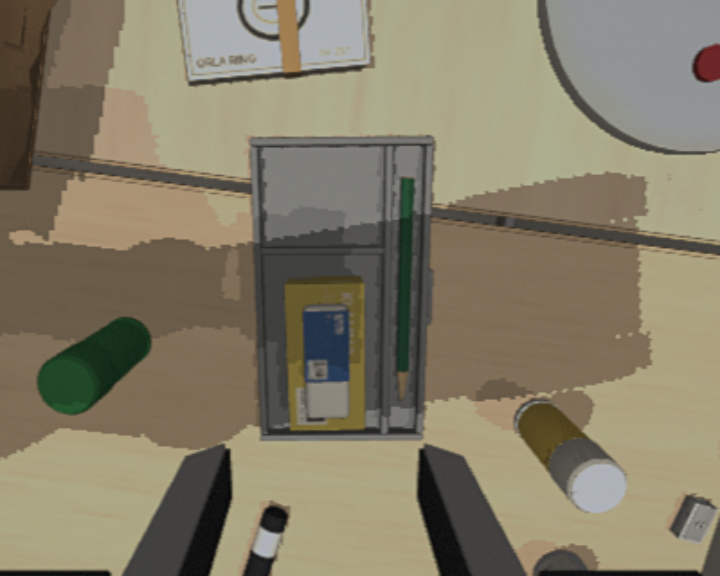

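>>> jog_arm(steps=[1.2,0,3.1,0,60,1.2,0,3.1,0,60,1.2,0,3.1,0,60,1.2,0,3.1,0,60,0,0,0,0,60,0,0,0,0,60])

```text
clock: 17.12
eef_pos: [515.2, 176.6, 172.1]
tcp_rot: [[0.123, -0.005, 0.992], [-0.992, -0.002, 0.123], [0.001, -1.0, -0.005]]
wrist_force: [-0.3, -0.4, -0.7]
gripper_width: 56.2
```

```bash
python3 -c "
from h import *
go(519.7,177.5,35,-83)"
```

```text
turn 0.001 x -0.03 y 13.71 z 0.46 q [-1.28  0.43  1.08  1.97 -0.45  1.01  0.13] w 56.2
```

>>> jog_arm(steps=[0,3,0.45,0,60,0,3.5,0,0,60,0,3.5,0,0,60,0,3,0,0,60,0,0.7,0,0,60,0,0,0,0,60,0,0,0,0,0,0,0,0,0,0,0,0,0,0,0,0,0,0,0,0,0,0,0,0,0,0,0,0,0,0])

```text
clock: 18.62
eef_pos: [520.3, 178.0, 36.9]
tcp_rot: [[0.124, -0.002, 0.992], [-0.992, 0.0, 0.124], [-0.001, -1.0, -0.002]]
wrist_force: [-1.6, 0.7, 7.2]
gripper_width: 26.8
```

```bash
python3 -c "
from h import *
go(381.3,285.7,80,-83)"
```

```text
turn 0.002 x -12.39 y -4.31 z -12.48 q [-1.09  0.61  0.86  2.06 -0.66  0.78  0.3 ] w 26.8
```

>>> jog_arm(steps=[0,-2,0,0,0,0,-2,0,0,0,0,-2,0,0,0,-3,0,-3,0,0,-3,0,-3,0,0,-3,0,-3,0,0,-3,0,-3,0,0,-0.4,0,-0.5,0,0,0,0,0,0,0,0,0,0,0,0])

```text
clock: 19.88
eef_pos: [381.8, 284.8, 97.4]
tcp_rot: [[0.123, -0.002, 0.992], [-0.992, 0.0, 0.123], [-0.001, -1.0, -0.002]]
wrist_force: [0.7, -0.3, -0.4]
gripper_width: 27.0
```

```bash
python3 -c "
from h import *
go(381.3,285.7,41.2,-83)"
```

```text
turn 0.001 x -0.09 y 5.62 z -0.04 q [-1.63  0.43  1.07  2.18 -0.52  0.82 -0.11] w 27.0
```

>>> jog_arm(steps=[-0.1,3,0,0,0,0,1.8,0,0,0,0,0.6,0,0,0,0,0.2,0,0,0,0,0,0,0,0,0,0,0,0,0,0,0,0,0,45,0,0,0,0,45,0,0,0,0,45,0,-3,0,0,45,0,-4,0,0,45,0,-3,0,0,45,0,0,0,0,45])

```text
clock: 21.5
eef_pos: [381.4, 287.4, 142.3]
tcp_rot: [[0.125, -0.001, 0.992], [-0.992, 0.003, 0.125], [-0.003, -1.0, -0.001]]
wrist_force: [-0.2, 1.2, 0.0]
gripper_width: 42.3
```

```bash
python3 -c "
from h import *
shot('w4');cv2.imwrite('pics/top1.png',bot.camera('top')[:,:,::-1]); go(446.5,0,175,-15)
a=cv2.imread('pics/w4.png')[:320,120:520]; cv2.imwrite('pics/w4c.png',cv2.resize(a,(0,0),fx=1.8,fy=1.8))"
```

```text
turn -1.184 x 13.80 y -3.44 z -25.98 q [-1.73  0.36  1.17  2.15 -0.43  0.9  -0.19] w 42.6
```

View pics/w4c.png

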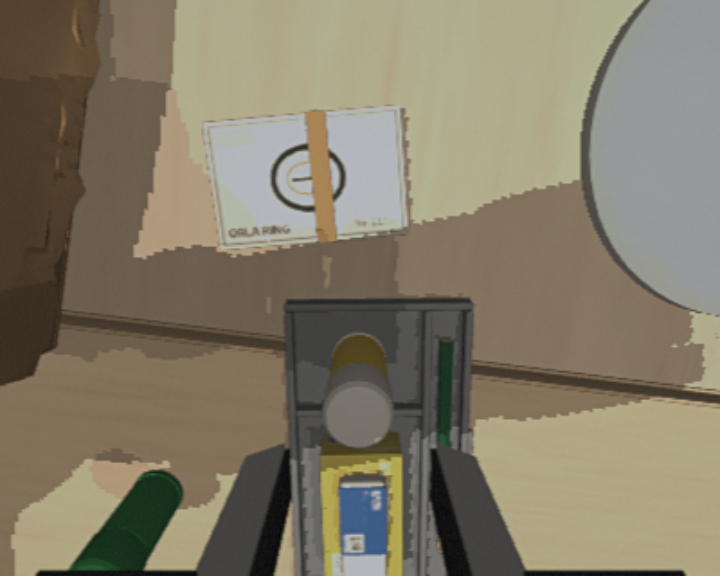

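>>> jog_arm(steps=[0,-1,0,-0.18,60,0,-1,0,-0.18,60,0,0,0,-0.18,60,0,0,0,-0.18,60,0,0,0,-0.18,60,0,0,0,-0.18,60,0,0,0,-0.18,60,0,0,0,-0.18,60,0,0,0,-0.18,60,3,0,-4.9,0,60,3,0,-4.9,0,60,3,0,-4.9,0,60,2,0,-4.9,0,60,2,0,-4.9,0,60,1,0,-4.9,0,60,0,0,0,0,60,0,0,0,0,60])

```text
clock: 23.72
eef_pos: [568.9, 21.1, 159.3]
tcp_rot: [[0.985, -0.004, -0.172], [0.172, -0.0, 0.985], [-0.004, -1.0, 0.001]]
wrist_force: [-0.6, -0.3, -0.3]
gripper_width: 56.2
```

```bash
python3 -c "
from h import *
shot('w5'); go(446.5,0,36,10)
"
```

```text
turn -0.0 x -12.44 y 12.35 z -0.03 q [-0.8   0.4   0.83  1.92 -0.36  0.97  1.94] w 56.7
```

View pics/w5.png

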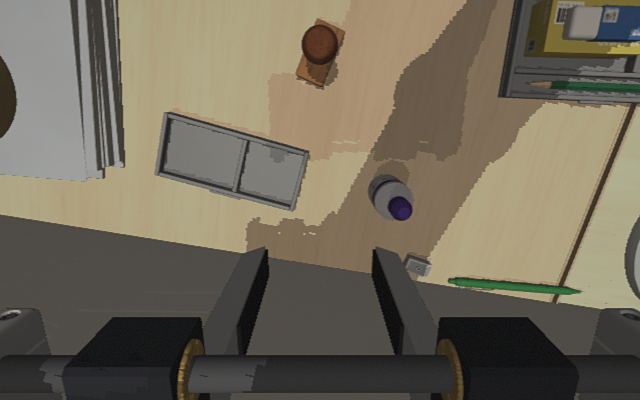

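I made an arithmetic slip: I took 14 mm as 14 cm, so the tool overshot in x. It is high and clear, so nothing was touched. The view shows the knob at (319,44), stamp base corners at (316,18), (345,28), (325,88) and (297,78), the stamp tray at (156–309, 112–211) and the bottle cap at (400,208).

```bash
python3 - <<'E'
from h import *
np.set_printoptions(precision=1,suppress=True)
def q(n,pts,z):
    P=np.array([W('w5',*p,z)[:2] for p in pts]); e=[float(np.linalg.norm(P[i]-P[i-3]).round(1)) for i in range(4)]
    d=P[1]-P[0]; f=P[2]-P[1]; print(n,P.mean(0),e,"dir01",np.degrees(np.arctan2(d[1],d[0])).round(1),"dir12",np.degrees(np.arctan2(f[1],f[0])).round(1))
q("stray",[(166,112),(309,150),(294,211),(156,174)],15)
q("stamp",[(316,18),(345,28),(325,88),(297,78)],12)
print(W('w5',319,44,66),W('w5',400,208,82))
E
```

```text
stray [552.4 -64.4] [129.2, 59.3, 131.0, 57.2] dir01 85.1 dir12 -4.4
stamp [447.7  -1. ] [25.2, 50.0, 25.5, 49.4] dir01 82.7 dir12 -9.2
[448.4  -2.1  66. ] [551.4  77.6  82. ]
```

>>> jog_arm(steps=[-4,0,0,0,60,-4,0,0,0,60,-4,0,0,0,60,-0.3,3,0,0,60,0,3,0,0,60,0,3,0,0,60,0,2.5,0,0,60,0,0.7,0,0,60,0,0,0,0,60,0,0,0,0,0,0,0,0,0,0,0,0,0,0,0,0,0,0,0,0,0,0,0,0,0])

```text
clock: 25.52
eef_pos: [448.3, -0.2, 39.0]
tcp_rot: [[0.985, -0.002, -0.173], [0.173, 0.0, 0.985], [-0.002, -1.0, 0.001]]
wrist_force: [-0.5, -0.4, 6.4]
gripper_width: 23.8
```

```bash
python3 -c "
from h import *
go(549,-91.7,100,-76)
"
```

```text
turn 1.5 x 11.31 y -6.10 z 7.56 q [-0.77  0.4   0.76  2.27 -0.47  0.63  2.08] w 23.8
```

>>> jog_arm(steps=[0,-2,0,0,0,0,-2,0,0.18,0,0,-2,0,0.18,0,0,0,0,0.18,0,0,0,0,0.18,0,0,0,0,0.18,0,0,0,0,0.18,0,0,0,0,0.18,0,0,0,0,0.18,0,0,0,0,0.06,0,3,0,2,0,0,3,0,2,0,0,3,0,2,0,0,2.3,0,1.6,0,0,0,0,0,0,0,0,0,0,0,0])

```text
clock: 27.52
eef_pos: [548.7, -91.3, 98.2]
tcp_rot: [[0.242, -0.003, 0.97], [-0.97, 0.0, 0.242], [-0.001, -1.0, -0.003]]
wrist_force: [-0.7, -0.2, -0.7]
gripper_width: 23.8
```

```bash
python3 -c "
from h import *
go(549,-91.7,43.5,-76); shot('w6')
"
```

```text
turn -0.0 x 0.04 y 5.47 z 0.02 q [-0.75  0.63  1.11  2.01 -0.7   0.95  0.96] w 23.8
```

View pics/w6.png

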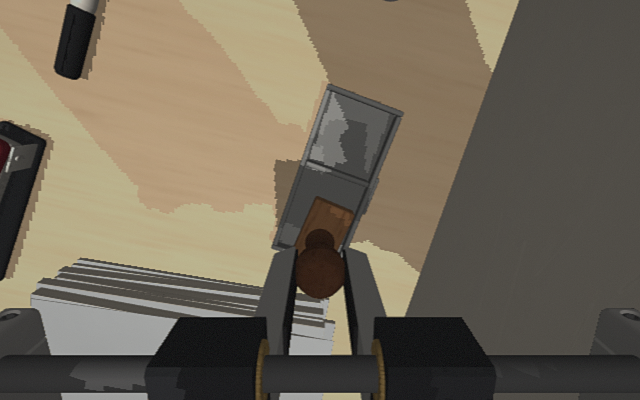

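The stamp is held upright, and its base is aligned with the oblong compartment. Lowering it now.

>>> jog_arm(steps=[0,2.5,0,0,0,0,2,0,0,0,0,0.7,0,0,0,0,0.25,0,0,0,0,0,0,0,0,0,0,0,0,0])

```text
clock: 28.32
eef_pos: [549.5, -91.6, 44.5]
tcp_rot: [[0.242, -0.002, 0.97], [-0.97, -0.0, 0.242], [-0.0, -1.0, -0.002]]
wrist_force: [0.2, 0.4, -0.8]
gripper_width: 24.2
```

>>> jog_arm(steps=[0,0.1,0,0,0,0,0,0,0,0,0,0,0,0,45,0,0,0,0,45,0,0,0,0,45,0,-3,0,0,45,0,-4,0,0,45,0,-3,0,0,60,0,0,0,0,60])

```text
clock: 29.45
eef_pos: [550.4, -91.6, 144.6]
tcp_rot: [[0.242, 0.0, 0.97], [-0.97, 0.0, 0.242], [-0.0, -1.0, 0.0]]
wrist_force: [-0.5, 0.9, -0.7]
gripper_width: 55.8
```

```bash
python3 -c "
from h import *
go(551.5,80.5,150,-83)
"
```

```text
turn 0.122 x -17.07 y -0.54 z 2.20 q [-0.81  0.58  1.18  1.97 -0.63  1.02  0.91] w 55.8
```

>>> jog_arm(steps=[-4,0,1,0,70,-4,0,1,0,70,-4,0,1.1,0,70,-4,0,1.1,0,70,-0.7,0,0.1,0,70,0,0,0,0,70,0,0,0,0,70])

```text
clock: 30.32
eef_pos: [550.6, 79.6, 142.9]
tcp_rot: [[0.24, -0.003, 0.971], [-0.971, -0.0, 0.24], [-0.0, -1.0, -0.003]]
wrist_force: [0.1, -0.8, -0.5]
gripper_width: 65.9
```

```bash
python3 -c "
from h import *
go(551.5,80.5,17,-76); shot('w7')
a=cv2.imread('pics/w7.png'); cv2.imwrite('pics/w7.png',a)
"
```

```text
turn -0.002 x -0.07 y 12.59 z 0.11 q [-1.13  0.61  1.22  1.98 -0.67  1.04  0.64] w 65.9
```

View pics/w7.png

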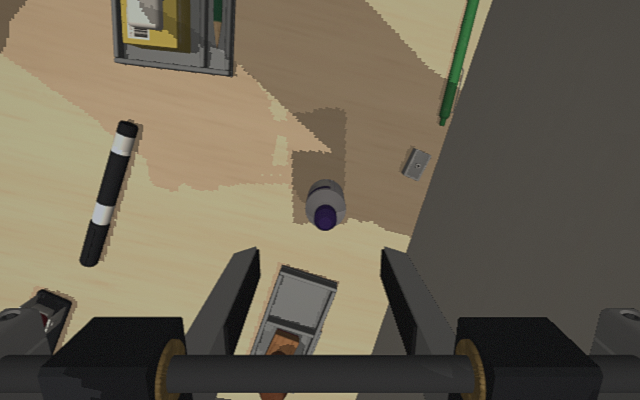

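The bottle lies between the jaws, with its cap at about (325,216). The stamp stands in the tray behind. Descending.

>>> jog_arm(steps=[0,3,0.2,0,70,0,3,0,0,70,0,3,0,0,70,0,2.5,0,0,70,0,1,0,0,70,0,0,0,0,70,0,0,0,0,0,0,0,0,0,0,0,0,0,0,0,0,0,0,0,0,0,0,0,0,0,0,0,0,0,0])

```text
clock: 31.88
eef_pos: [552.6, 81.5, 18.2]
tcp_rot: [[0.242, -0.002, 0.97], [-0.97, 0.0, 0.242], [-0.001, -1.0, -0.002]]
wrist_force: [-0.8, 1.3, 6.3]
gripper_width: 32.4
```

```bash
python3 -c "
from h import *
print(W('w7',325,216,82)); go(555,-28,80,-76)
"
```

```text
[553.42696415  85.92406215  82.        ]
turn 0.0 x 10.69 y -6.18 z -2.42 q [-0.98  0.74  1.    2.05 -0.87  0.84  0.77] w 32.4
```

>>> jog_arm(steps=[0,-2,0,0,0,0,-2,0,0,0,0,-2,0,0,0,3.5,0,-0.8,0,0,3.5,0,-0.8,0,0,3.5,0,-0.8,0,0,0.2,0,0,0,0,0,0,0,0,0,0,0,0,0,0])

```text
clock: 33.0
eef_pos: [555.2, -27.1, 78.2]
tcp_rot: [[0.243, -0.003, 0.97], [-0.97, 0.0, 0.243], [-0.001, -1.0, -0.002]]
wrist_force: [0.6, -0.1, 0.1]
gripper_width: 32.3
```

```bash
python3 -c "
from h import *
go(555,-28,22.7,-76); shot('w8')
"
```

```text
turn 0.001 x 0.09 y 5.55 z -0.05 q [-0.85  0.66  1.09  2.03 -0.75  0.92  0.88] w 32.3
```

View pics/w8.png

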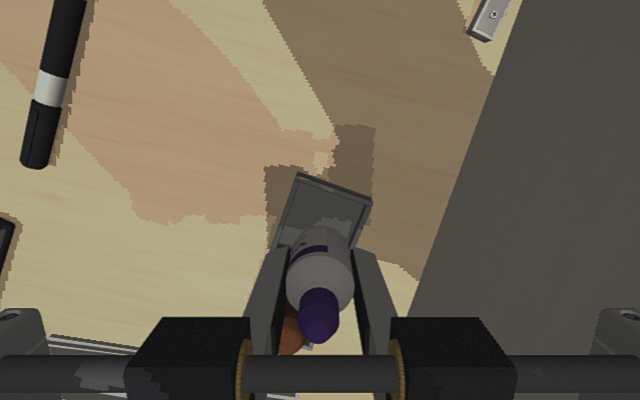

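The bottle is held upright over the squarer compartment. Lowering it and releasing.

>>> jog_arm(steps=[0.1,2.5,0,0,0,0,2,0,0,0,0,0.7,0,0,0,0,0.35,0,0,0,0,0,0,0,0,0,0,0,0,0,0,0,0,0,60,0,0,0,0,60,0,0,0,0,60,0,-3,0,0,60,0,-4,0,0,60,0,-4,0,0,60,0,0,0,0,60])

```text
clock: 34.67
eef_pos: [556.8, -29.3, 134.7]
tcp_rot: [[0.242, 0.001, 0.97], [-0.97, 0.001, 0.242], [-0.0, -1.0, 0.001]]
wrist_force: [0.0, 0.8, -0.6]
gripper_width: 56.0
```

>>> jog_arm(steps=[0,-4,0,0,60,-3,-4,-1,0,60,-3,-4,-2,0,60,-3,-2,-2,0,60,0,0,0,0,60,0,0,0,0,60])

```text
clock: 35.42
eef_pos: [491.5, 41.0, 267.4]
tcp_rot: [[0.243, -0.005, 0.97], [-0.97, 0.001, 0.243], [-0.002, -1.0, -0.004]]
wrist_force: [0.4, -0.4, 0.2]
gripper_width: 56.5
```

```bash
python3 -c "
from h import *
shot('w9'); t=bot.camera('top')[100:250,190:430,::-1]; s=bot.camera('scene')[120:300,220:460,::-1]
cv2.imwrite('pics/f.png',cv2.resize(np.vstack([t,s]),(0,0),fx=1.8,fy=1.8,interpolation=cv2.INTER_CUBIC))
b=cv2.imread('pics/w9.png'); cv2.imwrite('pics/fin.png',np.hstack([cv2.resize(np.vstack([t,s]),(427,587)),cv2.resize(b,(370,231)).repeat(1,0) if 0 else np.vstack([cv2.resize(b,(370,231)),np.zeros((356,370,3),np.uint8)])]))
"
```

```text
(no output)
```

View pics/f.png

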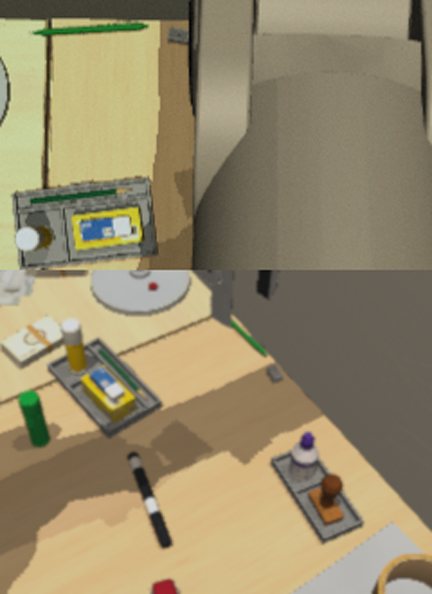

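Both views show all five parts placed and upright, with the marker and sharpener untouched. One last numeric check from the scene camera: bottle cap at (307,437), knob at (331,484), glue cap at (70,326).

```bash
python3 - <<'E'
from h import *
np.set_printoptions(precision=1,suppress=True)
c=bot.get_calibration('scene'); f=lambda u,v,z: ray(c,220+u/1.8,120+(v-270)/1.8,z)[:2]
def loc(p,o,deg):
    a=np.radians(deg); d=p-np.array(o); return np.array([d@[np.cos(a),np.sin(a)],d@[-np.sin(a),np.cos(a)]])
print("bottle",loc(f(307,437,86),(551.5,-63.8),85),"stamp",loc(f(331,480,70),(551.5,-63.8),85),"glue",loc(f(70,324,95),(398.5,235.5),97.3))
P=np.array([f(*p,34) for p in [(99,367),(134,398),(118,412),(83,380)]]).mean(0); print("carton",loc(P,(398.5,235.5),97.3))
t=bot.get_calibration('top'); g=lambda u,v,z: ray(t,190+u/1.8,100+v/1.8,z)[:2]
e=np.array([g(*p,47) for p in [(79,218),(135,213),(137,235),(83,242)]]).mean(0);k=np.array([g(*p,34) for p in [(72,214),(140,207),(143,242),(76,249)]]).mean(0)
print("carton top",loc(k,(398.5,235.5),97.3),"eraser rel",loc(e,k,97.3))
E
```

```text
bottle [29.5  4.3] stamp [-28.1   4.1] glue [51.2 12.3]
carton [-32.7  11.5]
carton top [-28.6   9. ] eraser rel [-2.5 -0.9]
```

All five positions are within tolerance, so I'm handing the job in.

```bash
python3 -c "
from cell import bot
print(bot.finish_job(), bot.observe()['clock'])"
```

```text
the job is handed in; nothing more can be done
the job is handed in; nothing more can be done
```

Both kits are made up and the job is handed in, at about 35.5 s of the 125 s allowed. `finish_job` gives no verdict.

- **Placing:** The carton lies flat in the long compartment with the eraser flat on top of it, and the glue stick stands in the short compartment. The stamp and the ink bottle stand in the smaller tray.
- **Last checks:** The final top and scene pictures show everything upright or flat, with the marker and sharpener not visibly moved. All measured positions (mm, tray frame) are within limits:

| Part | x | y |
|---|---|---|
| Stamp | -28 | +4 |
| Bottle | 29.5 | +4 |
| Carton | about -29 to -33 | +9 to +11.5 |
| Glue stick | 51 | +12 |

  The eraser is about 2.5 mm along and 1 mm across from the carton's centre.
- **Disagreements:** The top and scene cameras differ by about 4 mm on the carton's x, which fits the calibration and how well I can read pixels. The bottle measured about 6 mm short of where I aimed it, also inside the limit.
- **Mishaps:** One move overshot by about 12 cm because I mistook mm for cm; the arm was high and touched nothing. Joint 3 came up to its range limit (1.37 rad) once, at 16 s, and nothing was reported.

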